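# Unlock a bench tip skip, tip its used cartridges into the bin and lower it

### The job

Turn the lock's oblong head until its flats line up with the slot in the skip's handle plate, so that the plate can rise past it. Then lift the skip's handle plate by its rear edge to tip all three used cartridges forward over the wheels into the bin, and lower the skip gently, without letting it drop, until it is fully back down on its legs. Leave the bottle, the beaker and the tube rack where they stand.

Things in the scene. Friction and masses are not known exactly. Their poses are not given: they have to be found in the camera images.
- dock: Grey steel cradle fixed to the bench; it holds the skip's two black wheels (104 mm, 100 mm to either side), so the skip tips but cannot roll. Origin on the bench midway between the wheels, straight under the axle. x axis: forward, the way the load tips, towards the bin; the handle is on the -x side; z up. The lock's post stands on it at x = -190 mm, y = 0.
- axle (a point): Middle of the skip's axle, 80 mm above the bench: the tipping hinge, running along the dock's y axis.
- skip (a joint): Tipping angle of the skip about its axle, rad: 0 standing on its legs, growing as the handle rises and the load tips forward; stop at 1.12. The cartridges slide out at about 0.45 to 0.65 rad. Lifting takes some 4 to 9 N at the handle's rear edge. Let go at any angle, it falls back by its own weight, too hard if from more than about 20 mm of handle height.
- tub_floor (a point): Centre of the skip's inner floor, 98 mm above the bench when down. The skip is a bare sheet-steel tub, about 0.65 kg, open at the front and top: floor 155 x 130 mm, from 115 mm behind the axle to 42 mm ahead of it, level when down, walls 55 mm high at the rear and sides. x axis along the floor to the open front.
- handle_edge (a point): Middle of the rear edge of the flat handle plate, a round bar of 10 mm diameter, 255 mm behind the axle, 80 mm above the bench when down; free space under and behind it. The plate (120 mm wide, 6 mm thick) runs forward from it, level, to the tub's rear wall, 140 mm away. Two thin legs stand under the plate 105 mm ahead of this edge, 50 mm to either side. y axis along the bar.
- slot (a point): Centre of the lock's slot, at the handle plate's top face, 190 mm behind the axle. The slot is 46 mm long along the dock's x axis and 20 mm wide, through the 6 mm plate.
- lock (a joint): Angle of the lock's head about its upright post, rad, counter-clockwise from above. At 0 and at 3.14 the head's long flats run along the slot (the dock's x axis) and the plate can rise past it, with about 0.2 rad of play; in between the head lies across the slot and holds the plate down. Range -0.3 to 3.44; it starts between 0.5 and 2.64, is stiff (0.05 N m) and stays where it is left.
- lock_top (a point): Centre of the top face of the lock's head, 104 mm above the bench. The head is a plain dark steel oblong block, 34 mm long, 12 mm wide across the long flats, 18 mm tall, its underside 3 mm above the handle plate, on an 11 mm post that comes up through the slot from the dock. This point's x axis runs along the head's 34 mm length.
- bin: Fixed grey open bin that receives the load, 240 mm long (x) and 160 mm wide (y), tucked between the wheels in front of the dock, same heading as the dock. Origin on the bench at the middle of its near edge (skip side), x pointing away from the skip. Walls 4 mm thick, 36 mm high for the first 80 mm, 85 mm high further on.
- cartridge1: Grey six-sided plastic cartridge with a white spot on each end face, 30 mm across the flats, 46 mm long along its y axis, about 0.1 kg, lying loose in the skip. Origin at its centre.
- cartridge2: A second cartridge like cartridge1.
- cartridge3: A third cartridge like cartridge1.
- bottle: Bystander: capped clear glass bottle with a paper label, 74 mm in diameter, 150 mm tall. Origin at the centre of its foot.
- beaker: Bystander: empty glass beaker, 70 mm in diameter, 90 mm tall. Origin at the centre of its foot.
- rack: Bystander: tube rack, 100 x 160 mm, 92 mm tall with its capped tubes. Origin at the centre of its underside.
Not all that is in view belongs to the job. Leave any blue or red look-alike of the cartridge2 alone.

How it is judged:
On the way, in this order (a step that is already met when the one before it is completed fails the run):
1. the lock's head is turned in line with the slot (within 0.22 rad) while the skip is still down (angle between the x axis of lock_top and the x axis of dock, either way round below 0.22 rad and value of joint skip below 0.05 rad), for 0.2 s.
2. the skip is tipped (over 0.5 rad) and all three cartridges have gone into the bin (value of joint skip above 0.5 rad and x of cartridge1 in the frame of bin between 0 and 0.24 m and y of cartridge1 in the frame of bin between -0.08 and 0.08 m and z of cartridge1 in the frame of bin between 0 and 0.085 m and x of cartridge2 in the frame of bin between 0 and 0.24 m and y of cartridge2 in the frame of bin between -0.08 and 0.08 m and z of cartridge2 in the frame of bin between 0 and 0.085 m and x of cartridge3 in the frame of bin between 0 and 0.24 m and y of cartridge3 in the frame of bin between -0.08 and 0.08 m and z of cartridge3 in the frame of bin between 0 and 0.085 m), for 0.1 s.
At the end, for the whole second after the job is handed in: All three cartridges lie still inside the bin (centres within its walls and below its 85 mm rim) and the skip is back down on its legs (within 0.03 rad) and at rest (x of cartridge1 in the frame of bin between 0 and 0.24 m and y of cartridge1 in the frame of bin between -0.08 and 0.08 m and z of cartridge1 in the frame of bin between 0 and 0.085 m and x of cartridge2 in the frame of bin between 0 and 0.24 m and y of cartridge2 in the frame of bin between -0.08 and 0.08 m and z of cartridge2 in the frame of bin between 0 and 0.085 m and x of cartridge3 in the frame of bin between 0 and 0.24 m and y of cartridge3 in the frame of bin between -0.08 and 0.08 m and z of cartridge3 in the frame of bin between 0 and 0.085 m and linear speed of each of cartridge1, cartridge2, cartridge3 below 0.03 m/s and value of joint skip below 0.03 rad and velocity of joint skip between -0.05 and 0.05 rad/s); the robot touches nothing.
It fails at once if the skip is let drop: it falls back faster than 2.5 rad/s (velocity of joint skip below -2.5 rad/s).
It fails at once if the bottle is moved by more than 30 mm or tipped over (distance of bottle from where it was at the start of the episode above 0.03 m or angle between bottle's own z axis and vertical above 0.5 rad).
It fails at once if the beaker is moved by more than 30 mm or tipped over (distance of beaker from where it was at the start of the episode above 0.03 m or angle between beaker's own z axis and vertical above 0.5 rad).
It fails at once if the rack is moved by more than 30 mm or tipped over (distance of rack from where it was at the start of the episode above 0.03 m or angle between rack's own z axis and vertical above 0.5 rad).
It also fails if it takes over 61 s, if anything falls off the work surface, if the arm or the gripper's body presses on something with over 40 N, if the wrist force passes 120 N, or if a joint passes its speed limit or range.

### The arm

A 7-joint arm with a two-finger parallel gripper is mounted at the origin on the work surface. World frame = base frame: x ahead of the robot, y to its left, z up, the work surface at z = 0. Lengths are in m, angles in rad, forces in N, time in s.
With the tool pointing down it reaches from about 0.425 to 0.925 m from the base axis. Payload 6.8 kg.
Tool frame: the origin (TCP) lies at the very end of the fingers, on their centre line; the grasp point (between the pads) lies 19 mm behind it (tcp_to_grasp is the distance from the TCP to the grasp point, in m); z points along the fingers, y is the direction in which the jaws open and shut (so a half turn about z gives the same grasp; the last joint's range is limited). The gripper opens to 85 mm and grips with 20 to 120 N. Pads are 22 mm wide; open, the fingers measure 114 mm over their backs; the gripper's body (76 mm by 85 mm) begins 54 mm behind the grasp point. The pads swing forward as they close: fully open they stand 13 mm farther back than shut.
Start: joints at [1.218, 0.477, 0.022, 1.555, -0.011, 1.109, -0.083], TCP at [0.164, -0.655, 0.231] pointing down, gripper open.
Joint ranges: [-2.96, 2.96], [-0.34, 2.1], [-1.41, 1.46], [0.24, 2.44], [-1.37, 4.51], [0.17, 1.92], [-2.96, 2.96]. Speed limits (rad/s): [2.39, 2.39, 3.14, 3.14, 3.14, 3.14, 3.14].

### API

Orientations are given as a unit quaternion [w, x, y, z].
In Python, from station import * gives the robot as it stands.
- The arm moves only by the tool apply_moves, never from a script. Its argument "increments" is one flat list of numbers, 5 for each row, row after row: the finger opening in mm, from 0 to 85.4, then the shift along the tool's x, y, z in mm, then the turn about the tool's z in degrees. In form: [claw, tx, ty, tz, roll, claw, tx, ty, tz, roll, ...]. A call has 1 to 12 rows; each row shifts and turns the pose as measured when the row begins, along the tool's axes as they then stand; what a row does not reach is not made up. A row lasts 1/8 s, in which the tool goes at most 62.5 mm and 10.7 degrees, less where a joint would pass 70% of its speed; a pose out of reach is approached as far as the arm can. A call with a gripper value outside its range is refused whole. The fingers move at their own pace and stop on an object; "squeeze" is the grip in N (left out, the last holds). Time passes only in rows, so rows that do not move let the fingers close. It gives the time, the measured TCP pose, the force and the opening at its end, in the units of the state.
- get_obs(): the state, without advancing time (a new reading comes with each control period).
- read_camera(name): name is "scene" or "top" or "wrist"; returns (picture, depth): 480x640x3 uint8, blue, green, red; 480x640 float32, m along the optical axis (not along the pixel's ray), 0 where there is no reading.
- get_calibration(name): a dict with "mtx" (3x3 intrinsics, pixels), "camera_from_world" (4x4, takes a point from world to camera coordinates); the wrist camera has in their place "T_tool_cam" (4x4, takes a point from camera to tool coordinates, whose origin is the TCP and whose axes are the flange's). Camera axes: x right, y down, z forward; pixel columns grow to the right and rows downward; lengths in m; the calibration is good to about 2 mm. A picture is of the moment at which its call begins: read the wrist's pose just before it. get_calibration takes no time and is no camera call.
- hand_in(): hands the job in, once; it reports no verdict.
Trained networks look in the newest picture that a camera, given by its name, has taken for a name from the list of things; names that differ only in an ending like _2 or _b are one class to them, and where a whole thing is asked for, a point or a joint stands for the part that bears it (a point fixed in the world has none). Each returns a list of dicts, best first, with "p" (0 to 1); they miss things now and then, are a little off and sometimes report something else, mostly with a low value. They report only what shows in the picture. A call takes as long as a camera call. They do not tell look-alikes from the thing itself.
- outline_of(camera, thing): "pixels" (480x640 bool, what is visible of it) and "extent" ([centre column, centre row, width, height] in pixels, round what is visible of it).
The state is a dict: "t": time; "q": joint angles; "joint_vel": joint speeds; "joint_torque": joint torques, N m; "eef_pos": TCP position; "tool_rot": TCP orientation; "contact_force": force on the tool from outside, world axes, zero at the start; "torque": the same for the moment, N m; "gripper_width": opening from 0.0 (shut) to 1.0 (fully open).
Only numpy, scipy, OpenCV 4.12 (cv2) and the standard library are available. Lean on these libraries where they do the work, as an engineer would, in place of code of your own. Each camera call takes 0.05 s, during which the arm holds its last target.

## Working session

There is one attempt and no reset: what is moved stays moved. The work goes in short steps, Python scripts to look and compute and a tool call to move; the robot and the scene stay as the last step left them, time stands still between calls to the robot, and variables do not carry over. Pictures are saved under pics/ and viewed, and the job is handed in when it is done.

Besides the shell and the picture viewer there is one more tool, called after ">>>" as name(argument=value, ...) on one line, values as JSON. apply_moves: Moves the arm, as the interface text tells. Its arguments: {"type":"object","properties":{"increments":{"type":"array"},"squeeze":{"type":"number"}},"required":["increments"]}

```bash
mkdir -p pics; ls; python3 - <<'E'
from station import *
import cv2,numpy as np
print(get_obs())
for c in ["scene","top","wrist"]:
    p,d=read_camera(c); cv2.imwrite(f"pics/{c}0.png",p); np.savez(f"{c}0.npz",p=p,d=d)
    print(c,get_calibration(c))
E
```

```text
pics
{'t': 0.0, 'q': array([ 1.21789731,  0.47781093,  0.02235245,  1.55649756, -0.01150109,
        1.10929939, -0.0831038 ]), 'joint_vel': array([-0.00097842, -0.00103064,  0.00127852, -0.00085728,  0.00076575,
       -0.00031697,  0.00159239]), 'joint_torque': array([-1.12081816e-03, -5.96445429e+01,  1.60797179e+00, -2.81195426e+01,
        1.25261623e-02,  9.51884984e-03, -1.75458820e-05]), 'eef_pos': array([ 0.1634199 , -0.65428237,  0.23029924]), 'tool_rot': array([-9.24621943e-04,  9.92517748e-01,  1.22096806e-01, -1.87423834e-04]), 'contact_force': array([-0.00127775, -0.31833403,  0.24725252]), 'torque': array([-0.01109466,  0.02766297,  0.00044471]), 'gripper_width': 1.0037774388527807}
scene {'mtx': array([[512.50610603,   0.        , 312.80072781],
       [  0.        , 512.50610603, 237.91469477],
       [  0.        ,   0.        ,   1.        ]]), 'camera_from_world': array([[-0.83901005,  0.54404696, -0.00866312,  0.50356776],
       [ 0.37587114,  0.56799624, -0.73218929, -0.09349948],
       [-0.39342474, -0.61757039, -0.6810461 ,  1.48215716],
       [ 0.        ,
[... 301 characters left out ...]
0.97999902,  0.031391  , -0.19651089,  0.54233745],
       [ 0.19704303,  0.01483812, -0.98028255,  0.93299423],
       [ 0.        ,  0.        ,  0.        ,  1.        ]])}
wrist {'mtx': array([[367.35192779,   0.        , 321.92576576],
       [  0.        , 367.35192779, 241.05126886],
       [  0.        ,   0.        ,   1.        ]]), 'T_tool_cam': array([[-2.18615673e-03, -9.50351656e-01, -3.11170292e-01,
         7.96983807e-02],
       [ 9.99997574e-01, -1.99356191e-03, -9.37000010e-04,
        -2.11603550e-04],
       [ 2.70142269e-04, -3.11171586e-01,  9.50353708e-01,
        -1.43899041e-01],
       [ 0.00000000e+00,  0.00000000e+00,  0.00000000e+00,
         1.00000000e+00]])}
```

View pics/scene0.png

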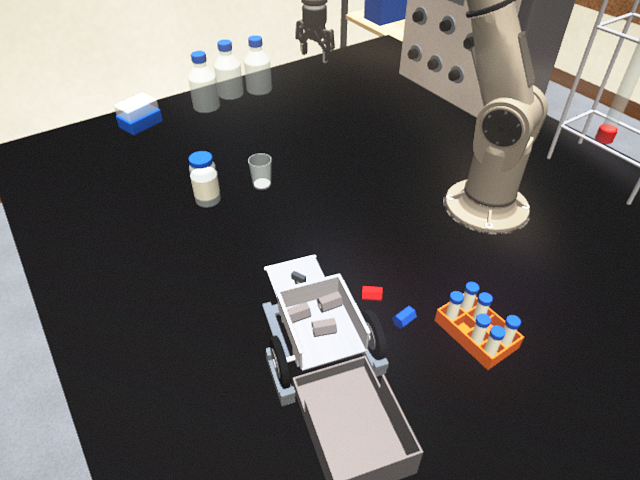

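View pics/top0.png

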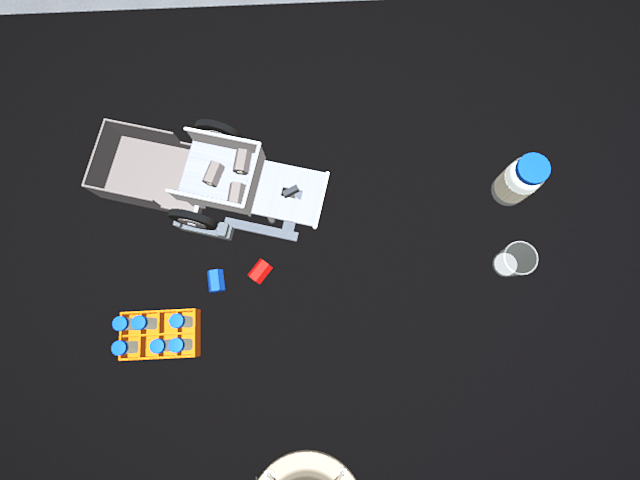

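View pics/wrist0.png

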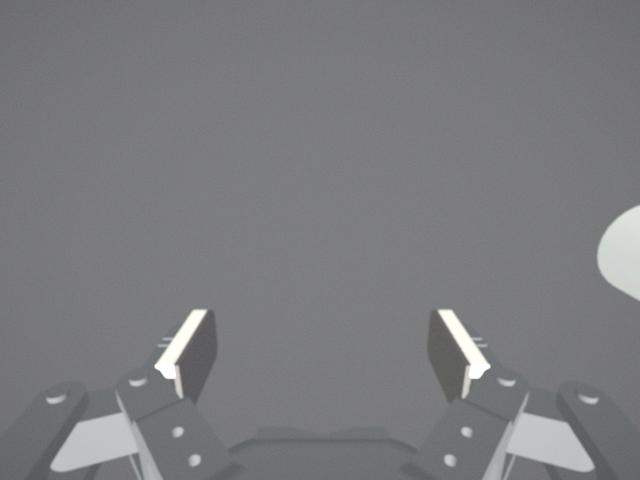

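The top view shows the skip with its handle plate to the right (corners near (328,173) and (316,227)) and the lock head near (290,191). The bin is on the left, the bottle and beaker are far right, and the rack is at lower left. Next I'll measure.

```bash
cat > h.py <<'E'
import numpy as np,cv2
from station import *
def ray(cam,u,v,z):
    c=get_calibration(cam);K=c["mtx"];T=np.linalg.inv(c["camera_from_world"])
    d=T[:3,:3]@np.linalg.solve(K,[u,v,1.]);o=T[:3,3]
    return o+d*(z-o[2])/d[2]
def cloud(cam,d):
    c=get_calibration(cam);K=c["mtx"];T=np.linalg.inv(c["camera_from_world"])
    v,u=np.indices(d.shape);P=np.stack([(u-K[0,2])/K[0,0]*d,(v-K[1,2])/K[1,1]*d,d],-1)
    return P@T[:3,:3].T+T[:3,3]
E
python3 - <<'E'
from h import *
for c in ("top","scene"):
    f=np.load(f"{c}0.npz");P=cloud(c,f["d"])
    read_camera(c)
    for t in ["lock_top","skip","handle_edge","dock","bin","beaker","bottle","rack"]:
        for o in outline_of(c,t)[:2]:
            m=o["pixels"]; q=P[m&(f["d"]>0)]
            print(c,t,round(o["p"],2),np.round(o["extent"]),m.sum(),np.median(q,0).round(3),np.percentile(q[:,2],[5,95]).round(3))
print(ray("top",328,173,.085),ray("top",316,227,.085))
p=np.load("top0.npz")["p"]
cv2.imwrite("pics/crop.png",cv2.resize(p[140:250,160:340],None,fx=4,fy=4,interpolation=cv2.INTER_CUBIC))
p=np.load("scene0.npz")["p"]
cv2.imwrite("pics/crop2.png",cv2.resize(p[240:400,240:420],None,fx=4,fy=3.7,interpolation=cv2.INTER_CUBIC))
E
```

```text
top lock_top 0.43 [291. 192.  17.   9.] 91 [0.644 0.013 0.103] [0.095 0.105]
top skip 0.93 [248. 178. 165. 100.] 8329 [0.667 0.091 0.095] [0.08  0.156]
top skip 0.58 [242. 164.  18.  25.] 416 [0.704 0.11  0.124] [0.105 0.129]
top handle_edge 0.64 [246. 177. 166. 103.] 8330 [0.667 0.091 0.095] [0.08  0.156]
top dock 0.87 [249. 180. 166. 121.] 11266 [0.653 0.12  0.093] [0.006 0.156]
top dock 0.45 [248. 179. 168. 106.] 8491 [0.667 0.091 0.095] [0.079 0.156]
top bin 0.9 [140. 164. 122.  93.] 7107 [0.746 0.375 0.005] [0.    0.082]
top beaker 0.55 [516. 262.  45.  35.] 1226 [ 0.495 -0.464  0.051] [0.003 0.09 ]
top bottle 0.61 [520. 180.  60.  52.] 2026 [ 0.649 -0.455  0.124] [0.016 0.151]
top bottle 0.52 [291. 191.  18.  13.] 120 [0.644 0.014 0.102] [0.089 0.105]
top rack 0.92 [157. 334.  90.  54.] 4176 [0.36  0.302 0.036] [0.001 0.092]
scene skip 0.55 [318. 310. 106. 112.] 6657 [0.669 0.141 0.099] [0.082 0.158]
scene handle_edge 0.91 [317. 314. 105. 117.] 6198 [0.67  0.144 0.099] [0.082 0.158]
scene dock 0.74 [326. 332. 126. 153.] 9214 [0.675 0.166 0.098] [0.009 0.157]
scene bin 0.64 [358. 418. 126. 124.] 11141 [0.716 0.336 0.006] [0.002 0.084]
scene beaker 0.61 [259. 170.  23.  38.] 708 [ 0.499 -0.435  0.064] [0.011 0.09 ]
scene bottle 0.8 [204. 177.  29.  57.] 1331 [ 0.672 -0.447  0.097] [0.015 0.152]
scene rack 0.76 [479. 326.  84.  84.] 4125 [0.382 0.312 0.039] [0.006 0.093]
scene rack 0.42 [316. 313. 105. 116.] 6140 [0.671 0.145 0.099] [0.083 0.158]
[ 0.68616402 -0.06563126  0.085     ] [ 0.56886076 -0.03717405  0.085     ]
```

View pics/crop.png

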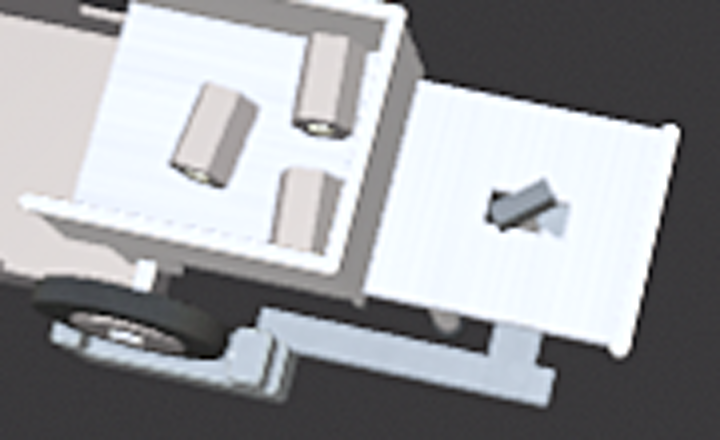

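View pics/crop2.png

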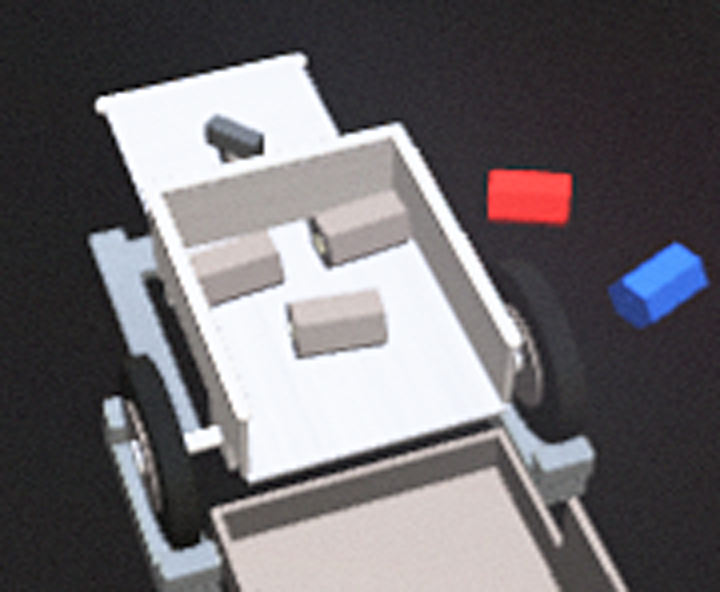

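```bash
python3 - <<'E'
from h import *
H=np.array([.6435,.0125])
for c in ("top","scene"):
    f=np.load(f"{c}0.npz");P=cloud(c,f["d"]);p=f["p"].astype(int)
    m=(np.abs(P[...,:2]-H).max(-1)<.028)&(P[...,2]>.098)&(P[...,2]<.115)
    q=P[m][:,:2].astype(np.float32)
    r=cv2.minAreaRect(q*1000); w,v=np.linalg.eigh(np.cov(q.T)); a=np.degrees(np.arctan2(v[1,1],v[0,1]))
    print(c,m.sum(),q.mean(0),r,"pca",a,np.sqrt(w*12))
    # bar: plate top points
    m=(P[...,2]>.078)&(P[...,2]<.09)&(P[...,1]<.1)&(P[...,1]>-.09)&(P[...,0]>.53)&(P[...,0]<.75)&(p.sum(-1)>450)
    q=P[m]; r=cv2.minAreaRect((q[:,:2]*1000).astype(np.float32)); print(" plate",m.sum(),r,np.median(q[:,2]),cv2.boxPoints(r).round(1).tolist())
    m=(P[...,2]>.14)&(P[...,2]<.16)&(np.abs(P[...,0]-.68)<.12)&(np.abs(P[...,1]-.13)<.15)
    r=cv2.minAreaRect((P[m][:,:2]*1000).astype(np.float32)); print(" walltops",m.sum(),r,cv2.boxPoints(r).round(1).tolist())
E
```

```text
top 102 [0.6455873  0.01359476] ((646.0137939453125, 13.68093490600586), (12.998869895935059, 33.91432571411133), 21.290048599243164) pca 114.15034820904248 [0.01290461 0.03415415]
 plate 3484 ((645.8438720703125, 15.941970825195312), (143.80661010742188, 127.9800796508789), 75.95186614990234) 0.08228415727171257 [[566.2999877929688, -38.29999923706055], [690.5, -69.30000305175781], [725.4000244140625, 70.19999694824219], [601.2000122070312, 101.19999694824219]]
 walltops 1055 ((683.375244140625, 160.7656707763672), (162.06517028808594, 143.1355743408203), 75.57086181640625) [[593.9000244140625, 100.0999984741211], [732.5, 64.5], [772.9000244140625, 221.39999389648438], [634.2999877929688, 257.1000061035156]]
scene 81 [0.64844894 0.01503943] ((647.5712890625, 13.790779113769531), (14.026131629943848, 34.14329147338867), 23.743192672729492) pca 114.0592828490509 [0.01361937 0.03549743]
 plate 1143 ((640.4481811523438, -8.804328918457031), (93.43848419189453, 126.3364486694336), 78.35459899902344) 0.08375766189924583 [[569.0999755859375, -41.79999923706055], [692.9000244140625, -67.30000305175781], [711.7000122070312, 24.200000762939453], [588.0, 49.70000076293945]]
 walltops 1042 ((684.6434326171875, 160.56398010253906), (164.44947814941406, 142.62149047851562), 75.95484924316406) [[595.5, 98.0999984741211], [733.9000244140625, 63.5], [773.7999877929688, 223.0], [635.4000244140625, 257.6000061035156]]
```

>>> apply_moves(increments=[60,45,-38,0,0,60,45,-38,0,0,60,45,-38,0,0,60,45,-38,0,0,60,45,-38,0,0,60,45,-38,0,0], squeeze=40)

```text
t: 1.8
eef_pos: [0.3732, -0.3655, 0.231]
tool_rot: [0.002, 0.993, 0.117, -0.0]
contact_force: [0.6, -1.0, -0.2]
gripper_width: 0.699
```

```bash
python3 - <<'E'
from h import *
o=get_obs()
for k in ("t","q","eef_pos","tool_rot","contact_force","gripper_width"): print(k,np.round(o[k],4))
E
```

```text
t 1.8
q [ 0.763   0.2306 -0.1278  1.9138  0.039   0.9962 -0.7189]
eef_pos [ 0.3732 -0.3655  0.231 ]
tool_rot [ 2.400e-03  9.931e-01  1.170e-01 -1.000e-04]
contact_force [ 0.5745 -0.9654 -0.1555]
gripper_width 0.6988
```

>>> apply_moves(increments=[50,44,-38,0,0,50,44,-38,0,0,50,44,-38,0,0,50,44,-38,0,0,50,44,-38,0,0,50,44,-38,0,0,50,44,-38,0,0,50,44,-38,0,0])

```text
t: 2.8
eef_pos: [0.6536, 0.0236, 0.2321]
tool_rot: [0.005, 0.993, 0.116, 0.003]
contact_force: [1.1, -1.1, -0.3]
gripper_width: 0.586
```

>>> apply_moves(increments=[50,0,0,0,-10,50,0,0,0,-10,50,0,0,0,-10,50,0,0,0,-10,50,0,0,0,-10,50,0,0,0,-10,50,0,0,0,-10,50,0,0,0,-10,50,0,0,0,-10,50,0,0,0,-9,50,0,0,0,0])

```text
t: 4.18
eef_pos: [0.6559, 0.0308, 0.2313]
tool_rot: [0.004, 0.531, 0.848, -0.0]
contact_force: [1.0, 0.4, 0.1]
gripper_width: 0.587
```

```bash
cat >> h.py <<'E'
from scipy.spatial.transform import Rotation as R
def st():
    o=get_obs()
    for k in ("t","q","eef_pos","contact_force","gripper_width"): print(k,np.round(o[k],4))
    M=R.from_quat(o["tool_rot"],scalar_first=True).as_matrix()
    print("tool x yaw",np.degrees(np.arctan2(M[1,0],M[0,0])).round(2),"y yaw",np.degrees(np.arctan2(M[1,1],M[0,1])).round(2),"tilt",M[:2,2].round(4))
    return o,M
def goto(xyz):
    o,M=st(); print("move mm (tool)",(M.T@(np.array(xyz)-o["eef_pos"])*1000).round(1))
def wristcloud():
    o=get_obs();M=np.eye(4);M[:3,:3]=R.from_quat(o["tool_rot"],scalar_first=True).as_matrix();M[:3,3]=o["eef_pos"]
    p,d=read_camera("wrist");c=get_calibration("wrist");K=c["mtx"];T=M@c["T_tool_cam"]
    v,u=np.indices(d.shape);P=np.stack([(u-K[0,2])/K[0,0]*d,(v-K[1,2])/K[1,1]*d,d],-1)
    return p,d,P@T[:3,:3].T+T[:3,3]
E
python3 - <<'E'
from h import *
goto([.645,.0137,.09])
p,d,P=wristcloud(); cv2.imwrite("pics/w1.png",p)
m=(d>0)&(np.hypot(P[...,0]-.645,P[...,1]-.0137)<.03)&(P[...,2]>.096)&(P[...,2]<.115)
q=(P[m][:,:2]*1000).astype(np.float32);print(m.sum(),cv2.minAreaRect(q),q.mean(0))
w,v=np.linalg.eigh(np.cov(q.T)); print(np.degrees(np.arctan2(v[1,1],v[0,1])),np.median(P[m][:,2]))
m=(d>0)&(P[...,2]>.076)&(P[...,2]<.09)&(P[...,0]>.53)&(P[...,0]<.75)&(P[...,1]<.11)&(P[...,1]>-.1)
r=cv2.minAreaRect((P[m][:,:2]*1000).astype(np.float32)); print("plate",m.sum(),r,cv2.boxPoints(r).round(1).tolist(),np.median(P[m][:,2]))
E
```

```text
t 4.175
q [ 0.3417  0.5355 -0.7     1.5708  0.3735  1.1659  0.0157]
eef_pos [0.6559 0.0308 0.2313]
contact_force [1.0146 0.3502 0.0789]
gripper_width 0.5868
tool x yaw 115.91 y yaw 25.91 tilt [ 0.0069 -0.0053]
move mm (tool) [ -9.5 -17.8 141.3]
683 ((645.0797119140625, 15.421998977661133), (11.74868392944336, 33.84593200683594), 25.113540649414062) [644.7184   16.72937]
115.66110462747903 0.10523900677423459
plate 21908 ((644.7845458984375, 14.431098937988281), (138.36451721191406, 128.76589965820312), 75.77323150634766) [[565.4000244140625, -36.79999923706055], [690.2000122070312, -68.5], [724.2000122070312, 65.69999694824219], [599.4000244140625, 97.30000305175781]] 0.08440936327490264
```

View pics/w1.png

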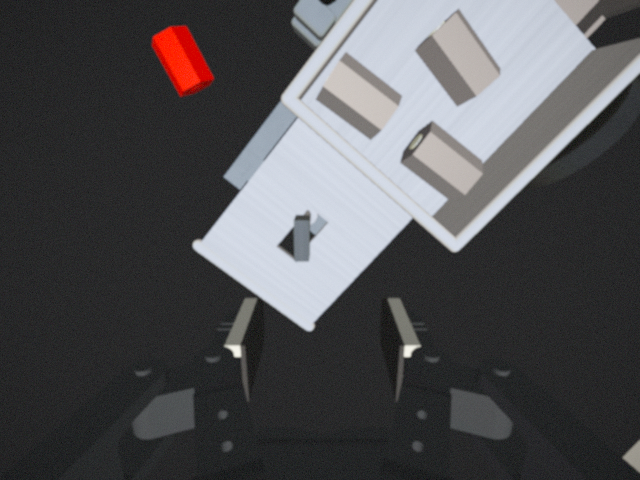

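>>> apply_moves(increments=[50,-9,-17,30,0,50,0,0,35,0,50,0,0,30,0,50,0,0,15,0,50,0,0,0,0])

```text
t: 4.85
eef_pos: [0.6466, 0.0141, 0.1201]
tool_rot: [0.006, 0.538, 0.843, 0.0]
contact_force: [0.1, 0.1, 0.8]
gripper_width: 0.583
```

```bash
python3 - <<'E'
from h import *
goto([.6449,.0155,.09])
p,d,P=wristcloud(); cv2.imwrite("pics/w2.png",p)
m=(d>0)&(np.hypot(P[...,0]-.645,P[...,1]-.0155)<.025)&(P[...,2]>.096)&(P[...,2]<.112)
q=(P[m][:,:2]*1000).astype(np.float32);print(m.sum(),cv2.minAreaRect(q),q.mean(0))
E
```

```text
t 4.85
q [ 0.3347  0.6276 -0.6462  1.6957  0.456   0.9627 -0.0477]
eef_pos [0.6466 0.0141 0.1201]
contact_force [0.0671 0.0899 0.753 ]
gripper_width 0.5833
tool x yaw 114.95 y yaw 24.95 tilt [ 0.0106 -0.0063]
move mm (tool) [ 2.3 -1.1 30.1]
1738 ((645.4400634765625, 15.247339248657227), (11.722716331481934, 34.72031021118164), 24.915124893188477) [644.59515   17.203262]
```

View pics/w2.png

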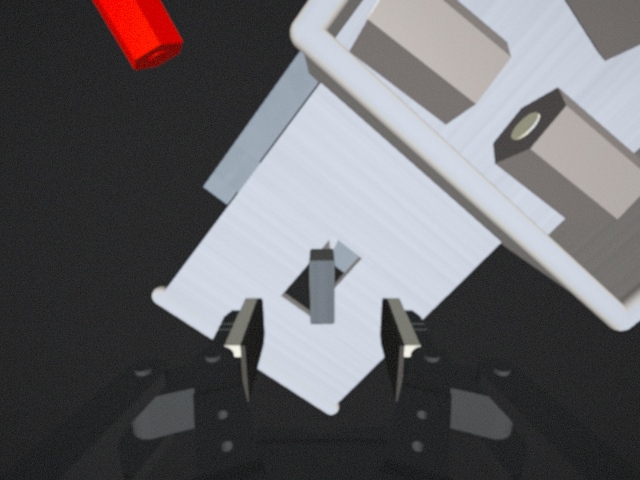

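>>> apply_moves(increments=[45,2,0,15,0,40,0,0,13,0,30,0,0,2,0,15,0,0,0,0,5,0,0,0,0,5,0,0,0,0,5,0,0,0,0], squeeze=30)

```text
t: 5.78
eef_pos: [0.6461, 0.0155, 0.0913]
tool_rot: [0.007, 0.538, 0.843, -0.0]
contact_force: [-0.6, -0.8, -2.4]
gripper_width: 0.131
```

```bash
python3 - <<'E'
from h import *
goto([.6449,.0155,.09])
p,d,P=wristcloud(); cv2.imwrite("pics/w3.png",p)
E
```

```text
t 5.775
q [ 0.3185  0.6596 -0.6274  1.715   0.4844  0.9155 -0.074 ]
eef_pos [0.6461 0.0155 0.0913]
contact_force [-0.6385 -0.844  -2.4496]
gripper_width 0.131
tool x yaw 114.89 y yaw 24.89 tilt [ 0.0114 -0.008 ]
move mm (tool) [ 0.5 -1.1  1.3]
```

View pics/w3.png

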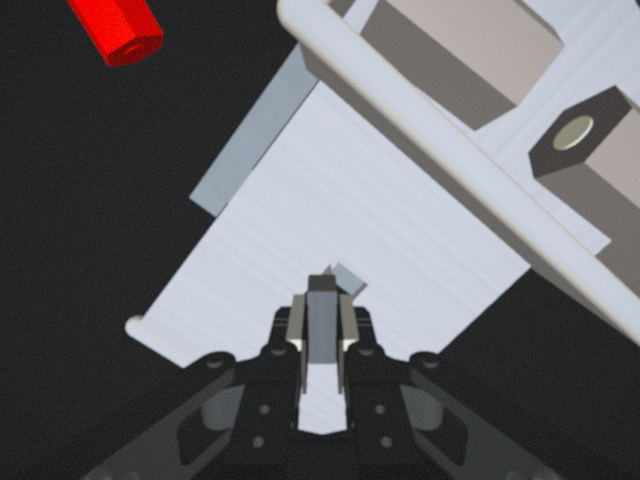

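The head is pinched at about 11 mm opening. I'll turn it about 39° clockwise, which is positive tool roll.

>>> apply_moves(increments=[5,0,0,0,6,5,0,0,0,6,5,0,0,0,6,5,0,0,0,6,5,0,0,0,6,5,0,0,0,6,5,0,0,0,4,5,0,0,0,0])

```text
t: 6.82
eef_pos: [0.6462, 0.0155, 0.0913]
tool_rot: [0.007, 0.8, 0.599, 0.002]
contact_force: [-0.2, -0.1, -1.6]
gripper_width: 0.13
```

```bash
python3 - <<'E'
from h import *
goto([.6449,.0155,.09])
p,d,P=wristcloud(); cv2.imwrite("pics/w4.png",p)
E
```

```text
t 6.825
q [ 0.2055  0.6207 -0.4611  1.7226  0.3582  0.8721 -0.6975]
eef_pos [0.6462 0.0155 0.0913]
contact_force [-0.1783 -0.0836 -1.5889]
gripper_width 0.1302
tool x yaw 73.66 y yaw -16.34 tilt [ 0.0111 -0.0082]
move mm (tool) [-0.4 -1.3  1.3]
```

View pics/w4.png

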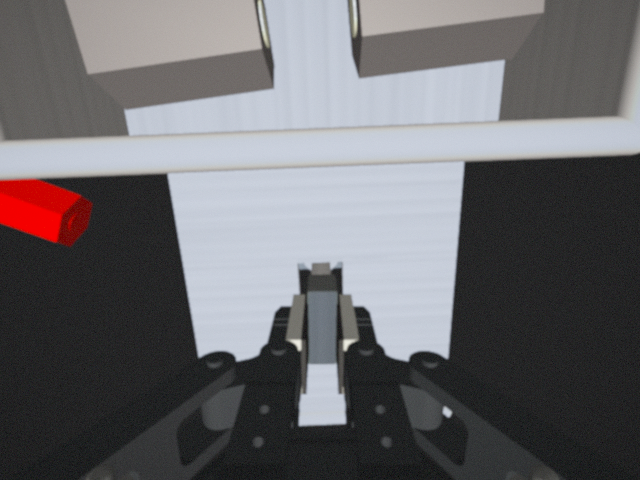

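>>> apply_moves(increments=[5,0,0,0,-2,30,0,0,0,0,30,0,0,0,0,30,0,0,0,0,30,0,0,-25,0,30,0,0,-25,0,30,0,0,-20,0,30,0,0,0,0])

```text
t: 7.88
eef_pos: [0.6467, 0.0167, 0.1643]
tool_rot: [0.007, 0.788, 0.616, 0.003]
contact_force: [-0.4, -0.3, -0.8]
gripper_width: 0.351
```

```bash
python3 - <<'E'
from h import *
goto([.6449,.0155,.09])
p,d,P=wristcloud(); cv2.imwrite("pics/w5.png",p)
m=(d>0)&(np.hypot(P[...,0]-.645,P[...,1]-.0155)<.025)&(P[...,2]>.096)&(P[...,2]<.112)
q=(P[m][:,:2]*1000).astype(np.float32);print(m.sum(),cv2.minAreaRect(q),q.mean(0))
m=(d>0)&(P[...,2]>.076)&(P[...,2]<.09)&(P[...,0]>.53)&(P[...,0]<.75)&(P[...,1]<.11)&(P[...,1]>-.1)
r=cv2.minAreaRect((P[m][:,:2]*1000).astype(np.float32)); print("plate",m.sum(),r)
E
```

```text
t 7.875
q [ 0.2366  0.5395 -0.5044  1.6732  0.3117  0.9955 -0.6202]
eef_pos [0.6467 0.0167 0.1643]
contact_force [-0.3742 -0.2792 -0.8218]
gripper_width 0.3509
tool x yaw 76.01 y yaw -13.99 tilt [ 0.014  -0.0066]
move mm (tool) [-1.4 -2.5 74.2]
1135 ((645.4276123046875, 15.735235214233398), (34.13631820678711, 11.54045295715332), 75.8755111694336) [645.825     17.176752]
plate 31045 ((645.312744140625, 14.15655517578125), (134.56712341308594, 128.58340454101562), 75.67990112304688)
```

View pics/w5.png

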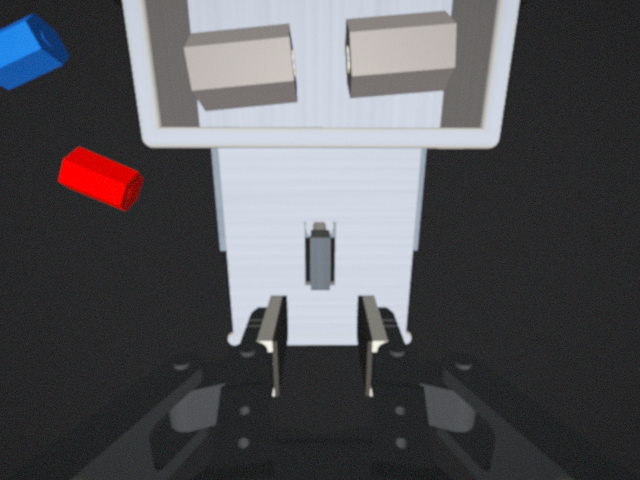

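>>> apply_moves(increments=[30,-40,0,0,0,30,-40,0,0,0,30,-27,0,0,0,30,0,0,40,0,30,0,0,40,0,30,0,0,20,0,30,0,0,0,0])

```text
t: 8.8
eef_pos: [0.6165, -0.0916, 0.0542]
tool_rot: [0.004, 0.788, 0.616, -0.001]
contact_force: [0.4, -1.0, 0.8]
gripper_width: 0.353
```

```bash
python3 - <<'E'
from h import *
goto([.6256,-.0628,.06])
p,d,P=wristcloud(); cv2.imwrite("pics/w6.png",p)
p,d=read_camera("scene"); cv2.imwrite("pics/s6.png",cv2.resize(p[180:400,200:420],None,fx=2.7,fy=2.7))
E
```

```text
t 8.8
q [ 0.3687  0.6401 -0.4426  1.7934  0.378   0.7887 -0.5103]
eef_pos [ 0.6165 -0.0916  0.0542]
contact_force [ 0.3653 -0.963   0.794 ]
gripper_width 0.353
tool x yaw 76.03 y yaw -13.97 tilt [ 0.0036 -0.0063]
move mm (tool) [30.1  1.9 -6. ]
```

View pics/w6.png

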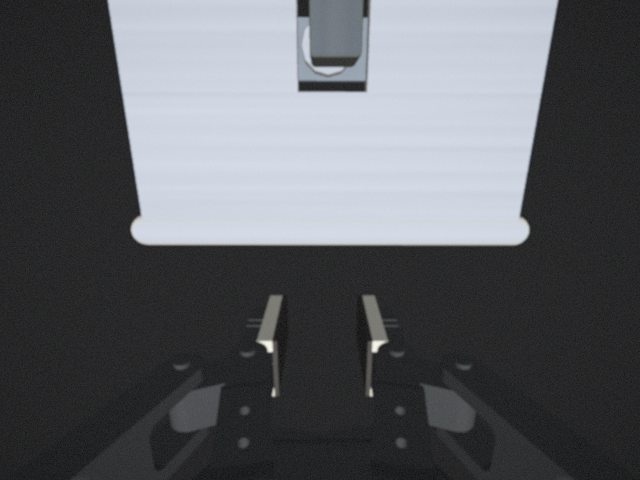

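View pics/s6.png

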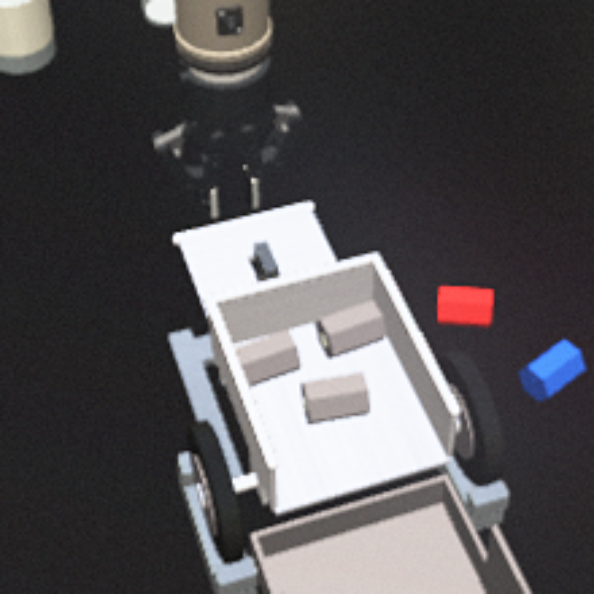

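>>> apply_moves(increments=[30,20,2,0,0,30,6,0,0,0,30,4,0,0,0,30,3,0,0,0])

```text
t: 9.4
eef_pos: [0.6292, -0.064, 0.0593]
tool_rot: [0.009, 0.789, 0.615, -0.002]
contact_force: [-2.3, -6.5, 0.0]
gripper_width: 0.353
```

```bash
python3 - <<'E'
from h import *
goto([.6256,-.0628,.06])
E
```

```text
t 9.4
q [ 0.3132  0.6415 -0.4379  1.7731  0.3837  0.8035 -0.5634]
eef_pos [ 0.6292 -0.064   0.0593]
contact_force [-2.3306 -6.492   0.049 ]
gripper_width 0.353
tool x yaw 75.87 y yaw -14.12 tilt [ 0.0084 -0.0159]
move mm (tool) [ 0.3 -3.8 -0.7]
```

>>> apply_moves(increments=[30,8,0,0,0,30,8,0,0,0])

```text
t: 9.65
eef_pos: [0.6291, -0.0641, 0.0593]
tool_rot: [0.014, 0.791, 0.611, -0.012]
contact_force: [-7.1, -14.7, 7.1]
gripper_width: 0.349
```

>>> apply_moves(increments=[30,10,0,-4,0,30,10,0,-4,0,30,10,0,-4,0])

```text
t: 10.02
eef_pos: [0.6283, -0.0649, 0.0671]
tool_rot: [0.022, 0.796, 0.603, -0.031]
contact_force: [-4.3, -19.1, -3.1]
gripper_width: 0.352
```

```bash
cat >> h.py <<'E'
def skip_angle(tag):
    p,d=read_camera("top");P=cloud("top",d);cv2.imwrite(f"pics/{tag}.png",p)
    c,s=np.cos(np.radians(75.75)),np.sin(np.radians(75.75))
    A=np.array([.6454,.0157])+.19*np.array([c,s])
    q=P[...,:2]-A; X=q[...,0]*c+q[...,1]*s; Y=-q[...,0]*s+q[...,1]*c; Z=P[...,2]-.08
    # tub floor/plate plane: use plate region points bright; fit line z vs x
    m=(d>0)&(X<-150)&(X>-.24)&(np.abs(Y)<.055)&(np.abs(Y)>.025)&(X<-.125)
    if False: pass
    m=(d>0)&(X>-.235)&(X<-.13)&(np.abs(Y)<.055)&(np.abs(Y)>.02)&(Z>-.02)&(Z<.2)
    if m.sum()>30:
        a=np.polyfit(X[m],Z[m],1); print("plate fit angle",-np.arctan(a[0]),"height at -.255",np.polyval(a,-.255),m.sum())
    m=(d>0)&(np.abs(Y)<.06)&(X>-.1)&(X<.03)&(Z>-.05)&(Z<.2)
    print("floor slope med",-np.arctan(np.polyfit(X[m],Z[m],1)[0]))
    return p,d,X,Y,Z
E
python3 - <<'E'
from h import *
goto([.6256,-.0628,.06]); skip_angle("t7")
E
```

```text
t 10.025
q [ 0.2582  0.6355 -0.4028  1.7531  0.4074  0.8631 -0.6274]
eef_pos [ 0.6283 -0.0649  0.0671]
contact_force [ -4.3162 -19.0729  -3.056 ]
gripper_width 0.3518
tool x yaw 74.3 y yaw -15.71 tilt [-0.0219 -0.0728]
move mm (tool) [ 1.8 -3.1  7. ]
plate fit angle 0.025465263282582355 height at -.255 0.008963541999382764 1223
floor slope med 0.2142107725524658
```

View pics/t7.png

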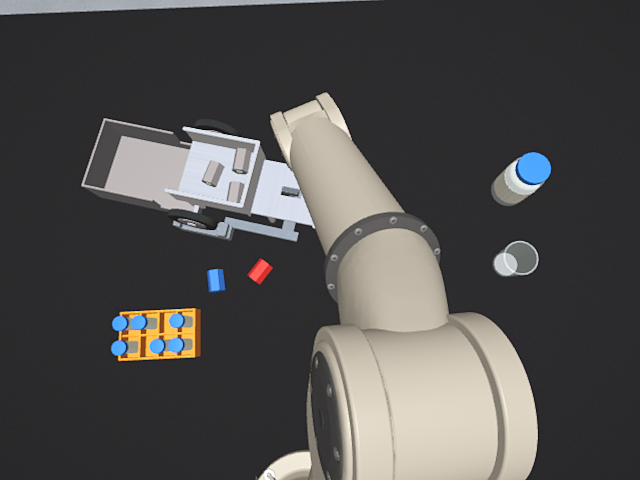

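>>> apply_moves(increments=[30,-4,0,2,0,30,-10,0,0,0,50,-25,0,0,0,60,0,0,-45,0,60,0,0,-50,0,60,0,0,-50,0,60,0,0,0,0])

```text
t: 10.95
eef_pos: [0.6218, -0.0909, 0.22]
tool_rot: [0.023, 0.796, 0.605, -0.028]
contact_force: [-0.3, 0.6, -0.6]
gripper_width: 0.704
```

```bash
python3 - <<'E'
from h import *
goto([.6713,.1174,.21])
p,d,X,Y,Z=skip_angle("t8")
E
```

```text
t 10.95
q [ 0.3493  0.4567 -0.4625  1.6538  0.2995  1.1148 -0.4826]
eef_pos [ 0.6218 -0.0909  0.22  ]
contact_force [-0.3404  0.579  -0.5534]
gripper_width 0.7038
tool x yaw 74.48 y yaw -15.51 tilt [-0.0172 -0.0714]
move mm (tool) [214.2  -8.   -5.7]
plate fit angle -0.00045167067966209775 height at -.255 0.002201799062335784 1467
floor slope med 0.1831942661612975
```

>>> apply_moves(increments=[60,53,-2,-2,0,60,53,-2,-2,0,60,53,-2,-2,-1,60,50,-2,0,0,60,0,0,0,0,60,0,0,30,0,60,0,0,25,0,60,0,0,0,0])

```text
t: 12.0
eef_pos: [0.6615, 0.1109, 0.1401]
tool_rot: [0.018, 0.79, 0.612, -0.037]
contact_force: [0.4, 0.5, -0.0]
gripper_width: 0.7
```

```bash
python3 - <<'E'
from h import *
goto([.6713,.1174,.137])
p,d,P=wristcloud(); cv2.imwrite("pics/w9.png",p)
p,d=read_camera("scene"); cv2.imwrite("pics/s9.png",cv2.resize(p[180:400,200:420],None,fx=2.7,fy=2.7))
E
```

```text
t 12.0
q [ 0.0326  0.6299 -0.4739  1.5782  0.3734  1.0815 -0.8137]
eef_pos [0.6615 0.1109 0.1401]
contact_force [ 0.3639  0.4871 -0.008 ]
gripper_width 0.7003
tool x yaw 75.57 y yaw -14.51 tilt [-0.0362 -0.0737]
move mm (tool) [8.9 7.9 2.2]
```

View pics/w9.png

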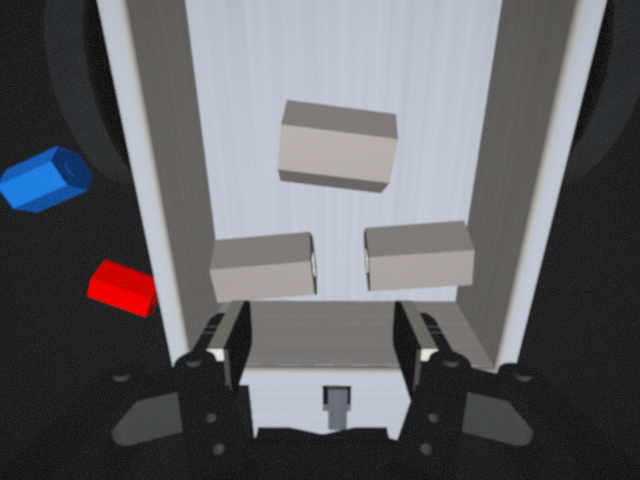

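View pics/s9.png

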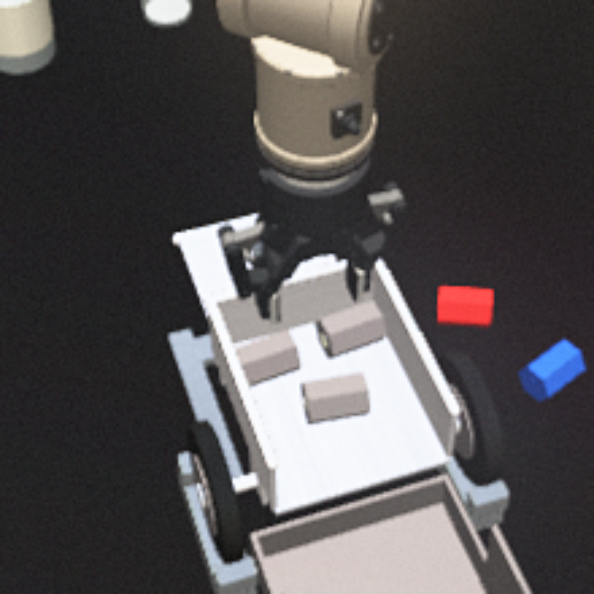

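>>> apply_moves(increments=[60,0,6,0,0,60,-8,0,0,0,60,-10,0,0,0,60,-14,0,0,0,60,-14,0,0,0,60,-14,0,0,0])

```text
t: 12.85
eef_pos: [0.6552, 0.0482, 0.151]
tool_rot: [0.02, 0.79, 0.612, -0.033]
contact_force: [0.7, 0.9, 0.3]
gripper_width: 0.7
```

```bash
python3 - <<'E'
from h import *
goto([.6713,.1174,.137])
E
```

```text
t 12.85
q [ 0.1288  0.5886 -0.4733  1.6204  0.3654  1.0624 -0.7252]
eef_pos [0.6552 0.0482 0.151 ]
contact_force [0.6825 0.884  0.339 ]
gripper_width 0.7003
tool x yaw 75.48 y yaw -14.55 tilt [-0.027  -0.0718]
move mm (tool) [71.9 -1.7  8.6]
```

>>> apply_moves(increments=[40,0,0,-15,0,30,40,0,-2,0,30,36,0,-2,0,30,0,0,0,0,30,0,0,15,0,30,0,0,0,0])

```text
t: 13.6
eef_pos: [0.6759, 0.1207, 0.1532]
tool_rot: [0.021, 0.792, 0.61, -0.031]
contact_force: [0.0, -0.5, 0.0]
gripper_width: 0.351
```

```bash
python3 - <<'E'
from h import *
goto([.6713,.1174,.131])
E
```

```text
t 13.6
q [ 0.0191  0.6344 -0.4747  1.536   0.3729  1.1063 -0.8206]
eef_pos [0.6759 0.1207 0.1532]
contact_force [ 0.0017 -0.487   0.021 ]
gripper_width 0.3507
tool x yaw 75.2 y yaw -14.82 tilt [-0.0239 -0.0714]
move mm (tool) [-2.7 -3.5 22.5]
```

>>> apply_moves(increments=[30,0,-4,22,0,30,0,0,1,0,30,-10,0,1,0,30,-8,0,1,0,30,-8,0,0,0])

```text
t: 14.22
eef_pos: [0.6672, 0.0999, 0.132]
tool_rot: [0.018, 0.792, 0.61, -0.024]
contact_force: [11.4, 25.1, -17.0]
gripper_width: 0.355
```

```bash
python3 - <<'E'
from h import *
goto([.6713,.1174,.131])
E
```

```text
t 14.225
q [ 0.0577  0.6324 -0.4749  1.5942  0.3771  1.0379 -0.8016]
eef_pos [0.6672 0.0999 0.132 ]
contact_force [ 11.4486  25.0738 -17.0203]
gripper_width 0.3546
tool x yaw 75.27 y yaw -14.73 tilt [-0.0157 -0.0576]
move mm (tool) [18.  -0.5 -0.1]
```

>>> apply_moves(increments=[30,-10,0,1,0,30,-10,0,1,0,30,-10,0,1,0,30,-10,0,1,0])

```text
t: 14.72
eef_pos: [0.6664, 0.1009, 0.1335]
tool_rot: [0.004, 0.785, 0.62, 0.007]
contact_force: [10.1, 20.1, -13.0]
gripper_width: 0.355
```

```bash
python3 - <<'E'
from h import *
goto([.6713,.1174,.131])
E
```

```text
t 14.725
q [ 0.1083  0.6149 -0.5073  1.6291  0.3504  0.9713 -0.7496]
eef_pos [0.6664 0.1009 0.1335]
contact_force [ 10.0514  20.1428 -13.0409]
gripper_width 0.3545
tool x yaw 76.64 y yaw -13.37 tilt [0.0172 0.0022]
move mm (tool) [17.2  0.9  2.7]
```

>>> apply_moves(increments=[30,-13,0,2,0,30,-13,0,2,0,30,-13,0,2,0,30,-13,0,2,0,30,-13,0,2,0,30,-13,0,2,0])

```text
t: 15.48
eef_pos: [0.667, 0.1027, 0.1356]
tool_rot: [-0.019, 0.77, 0.635, 0.064]
contact_force: [7.2, 24.8, -3.8]
gripper_width: 0.351
```

```bash
python3 - <<'E'
from h import *
goto([.6713,.1174,.131])
E
```

```text
t 15.475
q [ 0.2063  0.5962 -0.5715  1.6849  0.2962  0.854  -0.6446]
eef_pos [0.667  0.1027 0.1356]
contact_force [ 7.1901 24.8278 -3.8168]
gripper_width 0.3514
tool x yaw 79.2 y yaw -11.18 tilt [0.0756 0.1104]
move mm (tool) [14.6  1.2  6.5]
```

>>> apply_moves(increments=[30,-14,0,3,0.5,30,-14,0,3,0.5,30,-14,0,3,0.5,30,-14,0,3,0.5,30,-14,0,3,0.5,30,-14,0,3,0.5,30,-14,0,3,0.5,30,-14,0,3,0.5])

```text
t: 16.48
eef_pos: [0.6682, 0.1039, 0.1378]
tool_rot: [-0.049, 0.768, 0.625, 0.134]
contact_force: [-1.3, 22.8, 13.5]
gripper_width: 0.354
```

```bash
python3 - <<'E'
from h import *
goto([.6713,.1174,.131])
p,d,P=wristcloud(); cv2.imwrite("pics/w10.png",p)
p,d=read_camera("scene"); cv2.imwrite("pics/s10.png",cv2.resize(p[180:400,200:420],None,fx=2.7,fy=2.7))
E
```

```text
t 16.475
q [ 0.3349  0.5913 -0.6545  1.7473  0.2079  0.716  -0.5468]
eef_pos [0.6682 0.1039 0.1378]
contact_force [-1.2964 22.7515 13.4998]
gripper_width 0.3536
tool x yaw 79.02 y yaw -12.45 tilt [0.1447 0.2419]
move mm (tool) [11.5 -0.5 10.2]
```

View pics/s10.png

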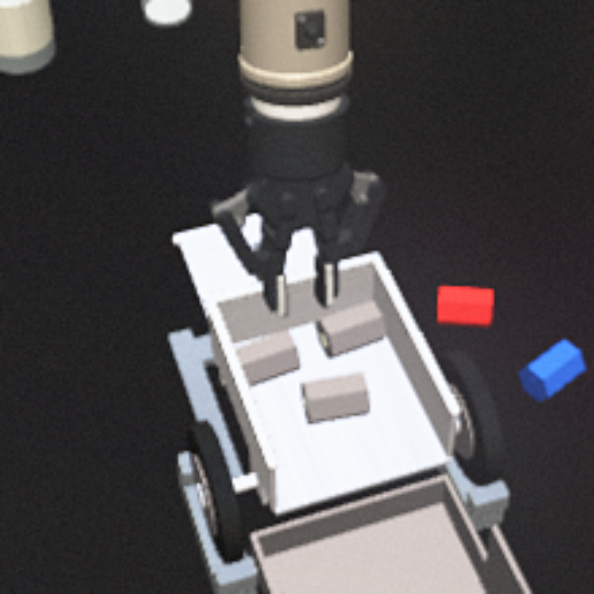

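View pics/w10.png

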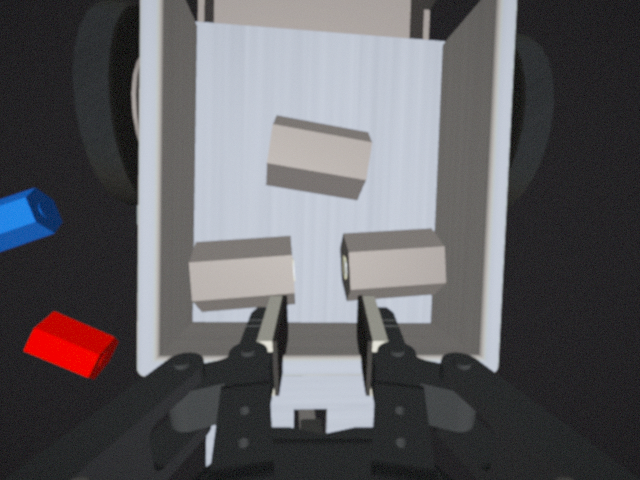

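>>> apply_moves(increments=[30,-14,0,3,0.5,30,-14,0,3,0.5,30,-14,0,3,0.5,30,-14,0,3,0.5,30,-14,0,4,0.5,30,-14,0,4,0.5,30,-14,0,4,0.5,30,-14,0,4,0.5,30,-14,0,4,0.5,30,-14,0,4,0.5])

```text
t: 17.82
eef_pos: [0.6743, 0.1065, 0.135]
tool_rot: [-0.081, 0.76, 0.61, 0.209]
contact_force: [-3.5, 19.7, 21.6]
gripper_width: 0.353
```

```bash
python3 - <<'E'
from h import *
goto([.6713,.1174,.131])
E
```

```text
t 17.825
q [ 0.4845  0.6303 -0.7666  1.8016  0.1184  0.5726 -0.4251]
eef_pos [0.6743 0.1065 0.135 ]
contact_force [-3.5431 19.716  21.6173]
gripper_width 0.353
tool x yaw 79.26 y yaw -14.23 tilt [0.2193 0.3774]
move mm (tool) [ 7.5 -6.1  7. ]
```

```bash
cat >> h.py <<'E'
U=np.array([.2462,.9692,0]);V=np.array([-.9692,.2462,0]);AX=np.array([.6922,.1998,.08])
def W(*moves):
    """moves: (dX,dY,dZ) mm in dock frame -> tool mm"""
    o,M=st()
    for m in moves:
        w=m[0]*U+m[1]*V+np.array([0,0,m[2]]); print(m,"-> tool",(M.T@w).round(1))
    q=o["eef_pos"]-AX; print("dock TCP rel axle",(np.array([q@U,q@V,q[2]])*1000).round(1)); print("zaxis dock",M[:,2]@U,M[:,2]@V,"xaxis dock",M[:,0]@U,M[:,0]@V,M[2,0])
E
python3 - <<'E'
from h import *
W((8,0,0),(0,0,50),(-50,0,0),(0,10,0))
E
```

```text
t 17.825
q [ 0.4845  0.6303 -0.7666  1.8016  0.1184  0.5726 -0.4251]
eef_pos [0.6743 0.1065 0.135 ]
contact_force [-3.5431 19.716  21.6173]
gripper_width 0.353
tool x yaw 79.26 y yaw -14.23 tilt [0.2193 0.3774]
(8, 0, 0) -> tool [7.3 0.  3.4]
(0, 0, 50) -> tool [ 20.8   6.6 -45. ]
(-50, 0, 0) -> tool [-45.4  -0.  -21. ]
(0, 10, 0) -> tool [ 0.6 -9.9 -1.2]
dock TCP rel axle [-94.8  -5.6  55. ]
zaxis dock 0.41975865345944213 -0.11965693252293412 xaxis dock 0.9076153542540424 0.05572034653552724 0.41605177865549037
```

>>> apply_moves(increments=[30,8,0,2,0,30,20,6,-45,0,30,20,6,-45,0,30,0,0,0,0,30,-50,0,-23,0,30,-50,0,-23,0,30,-50,0,-23,0,30,-50,0,-23,0,30,-20,0,-9,0,30,0,0,0,0])

```text
t: 19.08
eef_pos: [0.6119, -0.1326, 0.2379]
tool_rot: [-0.078, 0.761, 0.609, 0.208]
contact_force: [0.4, -0.2, -0.6]
gripper_width: 0.354
```

```bash
python3 - <<'E'
from h import *
W((-10,0,0),(0,0,-50),(0,5,0))
p,d,X,Y,Z=skip_angle("t11")
p,d=read_camera("scene"); cv2.imwrite("pics/s11.png",cv2.resize(p[180:400,200:420],None,fx=2.7,fy=2.7))
E
```

```text
t 19.075
q [ 0.9923  0.5227 -0.8924  1.7312 -0.028   0.908  -0.0029]
eef_pos [ 0.6119 -0.1326  0.2379]
contact_force [ 0.4228 -0.2197 -0.6272]
gripper_width 0.3542
tool x yaw 79.18 y yaw -14.34 tilt [0.2214 0.372 ]
(-10, 0, 0) -> tool [-9.1  0.  -4.2]
(0, 0, -50) -> tool [-20.6  -6.7  45.1]
(0, 5, 0) -> tool [ 0.3 -5.  -0.6]
dock TCP rel axle [-341.9   -4.   157.9]
zaxis dock 0.4150615933682071 -0.12298093747655345 xaxis dock 0.9097718398331031 0.05450890204245894 0.411476986102777
plate fit angle -9.422583204629196e-05 height at -.255 0.0021144635160840666 1556
floor slope med 0.18380016581877692
```

View pics/s11.png

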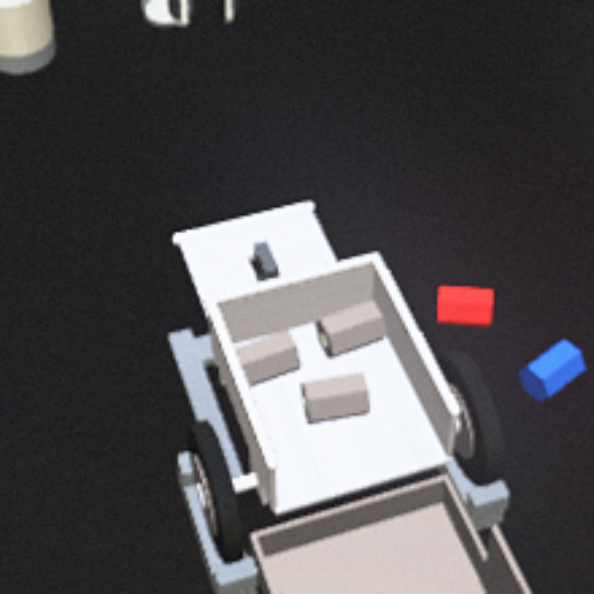

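>>> apply_moves(increments=[30,-20,-6,44,0,30,-20,-6,44,0,30,-20,-6,44,0,30,-15,-5,33,0,30,0,0,0,0])

```text
t: 19.8
eef_pos: [0.6186, -0.1141, 0.055]
tool_rot: [-0.079, 0.753, 0.618, 0.211]
contact_force: [0.3, 1.1, -0.3]
gripper_width: 0.351
```

```bash
python3 - <<'E'
from h import *
W((10,0,0),(0,0,-10),(0,5,0))
p,d,P=wristcloud(); cv2.imwrite("pics/w12.png",p)
E
```

```text
t 19.8
q [ 8.6920e-01  7.5470e-01 -7.7270e-01  1.8502e+00  1.0710e-01  5.8270e-01
 -9.0000e-04]
eef_pos [ 0.6186 -0.1141  0.055 ]
contact_force [ 0.3146  1.0937 -0.3322]
gripper_width 0.3514
tool x yaw 80.69 y yaw -13.05 tilt [0.2196 0.3796]
(10, 0, 0) -> tool [9.1 0.2 4.2]
(0, 0, -10) -> tool [-4.2 -1.4  9. ]
(0, 5, 0) -> tool [ 0.4 -4.9 -0.6]
dock TCP rel axle [-322.4   -6.   -25. ]
zaxis dock 0.42200381481216936 -0.11939930822996296 xaxis dock 0.9063337246614334 0.07837108544306562 0.41519464955725394
```

View pics/w12.png

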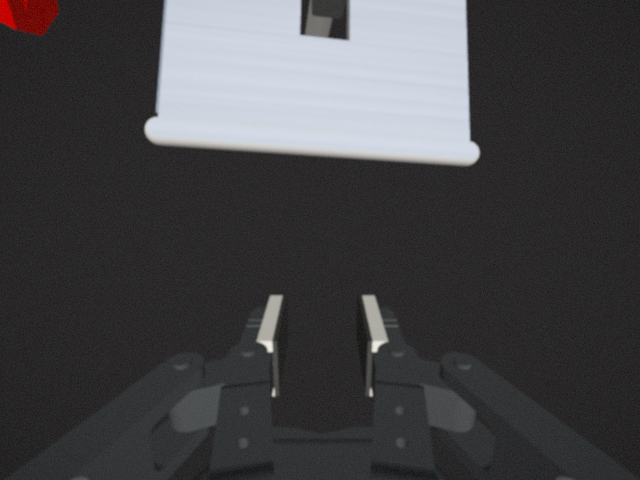

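>>> apply_moves(increments=[30,19,0,14,4,30,19,0,14,0,30,5,0,2,0,30,4,0,2,0,30,4,0,2,0])

```text
t: 20.48
eef_pos: [0.6423, -0.0572, 0.0564]
tool_rot: [-0.08, 0.774, 0.592, 0.211]
contact_force: [-6.6, -13.0, -0.0]
gripper_width: 0.35
```

```bash
python3 - <<'E'
from h import *
W((10,0,0),(0,0,10))
p,d,P=wristcloud(); cv2.imwrite("pics/w13.png",p)
E
```

```text
t 20.475
q [ 0.7387  0.734  -0.7327  1.8573  0.0853  0.5206 -0.1454]
eef_pos [ 0.6423 -0.0572  0.0564]
contact_force [ -6.6279 -12.9705  -0.0271]
gripper_width 0.3499
tool x yaw 76.52 y yaw -16.84 tilt [0.2316 0.3726]
(10, 0, 0) -> tool [ 9.1 -0.4  4.2]
(0, 0, 10) -> tool [ 4.2  1.3 -9. ]
dock TCP rel axle [-261.3  -14.9  -23.6]
zaxis dock 0.4181702640086115 -0.132725563137235 xaxis dock 0.9072451187957187 0.012286800648462425 0.4203866477847713
```

View pics/w13.png

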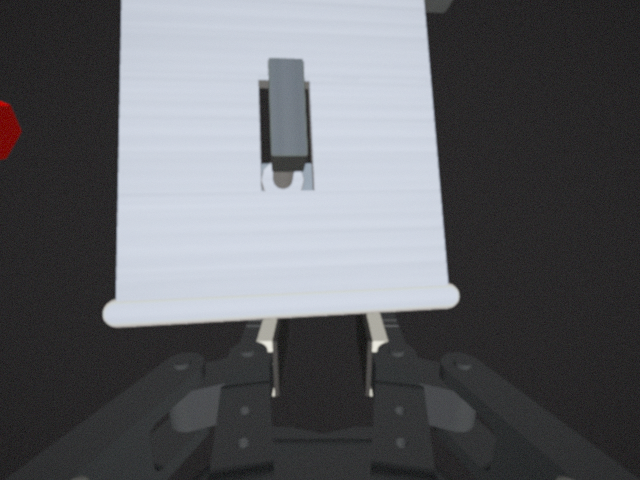

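>>> apply_moves(increments=[30,-14,0,4,0,30,0,0,3,0,30,11,0,4,0,30,6,0,2,0])

```text
t: 21.02
eef_pos: [0.6466, -0.0535, 0.0463]
tool_rot: [-0.078, 0.776, 0.59, 0.21]
contact_force: [-4.5, -11.3, 0.7]
gripper_width: 0.352
```

```bash
python3 - <<'E'
from h import *
W((10,0,0),(0,0,10))
E
```

```text
t 21.025
q [ 0.7175  0.7476 -0.7171  1.8558  0.0929  0.4996 -0.1576]
eef_pos [ 0.6466 -0.0535  0.0463]
contact_force [ -4.4692 -11.3459   0.651 ]
gripper_width 0.352
tool x yaw 76.27 y yaw -17.11 tilt [0.2342 0.3689]
(10, 0, 0) -> tool [ 9.1 -0.5  4.2]
(0, 0, 10) -> tool [ 4.2  1.3 -9. ]
dock TCP rel axle [-256.7  -18.2  -33.7]
zaxis dock 0.41521573681690493 -0.13613586282306908 xaxis dock 0.9083558479625655 0.008262704887559922 0.4180800335590205
```

>>> apply_moves(increments=[30,6,0,-4,0,30,6,1,-4,0,30,6,1,-4,0])

```text
t: 21.4
eef_pos: [0.6464, -0.0537, 0.06]
tool_rot: [-0.075, 0.779, 0.588, 0.203]
contact_force: [-3.4, -9.9, -3.4]
gripper_width: 0.352
```

```bash
python3 - <<'E'
from h import *
W((10,0,0),(0,0,10))
skip_angle("t14")
E
```

```text
t 21.4
q [ 0.7069  0.7184 -0.7113  1.8518  0.0877  0.5245 -0.1781]
eef_pos [ 0.6464 -0.0537  0.06  ]
contact_force [-3.4096 -9.8644 -3.3717]
gripper_width 0.3521
tool x yaw 75.68 y yaw -17.46 tilt [0.2294 0.3556]
(10, 0, 0) -> tool [ 9.1 -0.6  4. ]
(0, 0, 10) -> tool [ 4.   1.2 -9.1]
dock TCP rel axle [-257.  -18.  -20.]
zaxis dock 0.4011430860835597 -0.13476365070757557 xaxis dock 0.9143062999929049 -0.0011283310784895905 0.4049837675510426
plate fit angle 0.05676346428107173 height at -.255 0.015887880595314707 1575
floor slope med 0.24769658304728126
```

>>> apply_moves(increments=[30,8,1,-9,0,30,8,1,-9,0,30,9,1,-9,0,30,9,1,-9,0])

```text
t: 21.95
eef_pos: [0.6473, -0.0488, 0.1036]
tool_rot: [-0.07, 0.783, 0.586, 0.197]
contact_force: [-2.1, -7.2, -2.1]
gripper_width: 0.349
```

```bash
python3 - <<'E'
from h import *
W((10,0,0),(0,0,10))
skip_angle("t15")
E
```

```text
t 21.95
q [ 0.7034  0.6478 -0.7264  1.8357  0.0654  0.5952 -0.2082]
eef_pos [ 0.6473 -0.0488  0.1036]
contact_force [-2.0819 -7.2427 -2.1494]
gripper_width 0.349
tool x yaw 75.16 y yaw -17.8 tilt [0.2259 0.3409]
(10, 0, 0) -> tool [ 9.2 -0.6  3.9]
(0, 0, 10) -> tool [ 3.9  1.2 -9.1]
dock TCP rel axle [-252.   -17.7   23.6]
zaxis dock 0.3860057372512637 -0.1350533454792289 xaxis dock 0.9204273488461698 -0.009508684844240766 0.39075797853622735
plate fit angle 0.23868499573684498 height at -.255 0.060408145117066825 1631
floor slope med 0.5337977996614921
```

>>> apply_moves(increments=[30,9,1,-9,0,30,10,1,-9,0,30,11,1,-8,0,30,12,1,-8,0])

```text
t: 22.5
eef_pos: [0.6506, -0.0349, 0.15]
tool_rot: [-0.066, 0.786, 0.585, 0.19]
contact_force: [-5.0, -11.8, 1.9]
gripper_width: 0.354
```

```bash
python3 - <<'E'
from h import *
W((10,0,0),(0,0,10))
skip_angle("t16")
E
```

```text
t 22.5
q [ 0.6819  0.5777 -0.7373  1.8081  0.0463  0.6716 -0.2519]
eef_pos [ 0.6506 -0.0349  0.15  ]
contact_force [ -5.0221 -11.7608   1.9482]
gripper_width 0.3538
tool x yaw 74.77 y yaw -18.0 tilt [0.2215 0.3251]
(10, 0, 0) -> tool [ 9.3 -0.6  3.7]
(0, 0, 10) -> tool [ 3.7  1.2 -9.2]
dock TCP rel axle [-237.7  -17.5   70. ]
zaxis dock 0.3696178569569993 -0.13462569575513544 xaxis dock 0.9268912672901691 -0.01573839746695495 0.3749575338162632
plate fit angle 0.465558411210939 height at -.255 0.1146197587765705 1773
floor slope med 0.6418603595686079
```

View pics/t16.png

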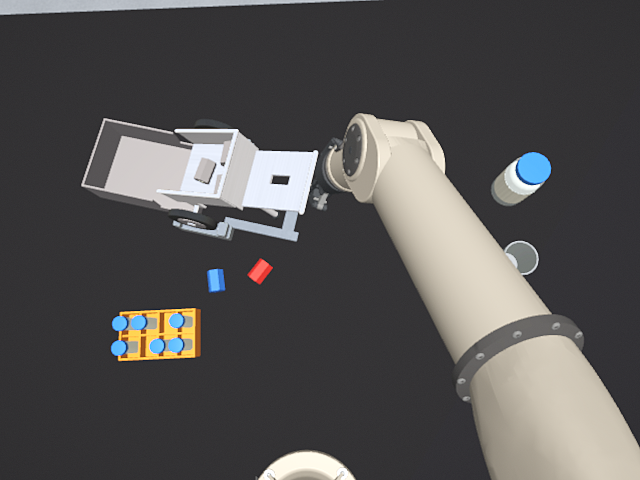

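>>> apply_moves(increments=[30,10,1,-7,0,30,10,1,-7,0,30,10,1,-6,0,30,10,1,-6,0])

```text
t: 23.05
eef_pos: [0.6564, -0.014, 0.1897]
tool_rot: [-0.062, 0.787, 0.585, 0.185]
contact_force: [-0.4, -3.7, -0.4]
gripper_width: 0.352
```

```bash
python3 - <<'E'
from h import *
W((10,0,0),(0,0,10))
skip_angle("t17")
E
```

```text
t 23.05
q [ 0.6466  0.5253 -0.7435  1.7735  0.0349  0.7372 -0.3006]
eef_pos [ 0.6564 -0.014   0.1897]
contact_force [-0.4362 -3.7271 -0.4456]
gripper_width 0.3516
tool x yaw 74.65 y yaw -18.02 tilt [0.2179 0.3141]
(10, 0, 0) -> tool [ 9.3 -0.7  3.6]
(0, 0, 10) -> tool [ 3.6  1.2 -9.2]
dock TCP rel axle [-216.   -18.   109.7]
zaxis dock 0.35809845215304503 -0.13386399777154576 xaxis dock 0.9313837595486104 -0.017907588607763793 0.363554081937934
plate fit angle 0.6854536444103688 height at -.255 0.18010030530681345 1604
floor slope med 0.49457248859270064
```

View pics/t17.png

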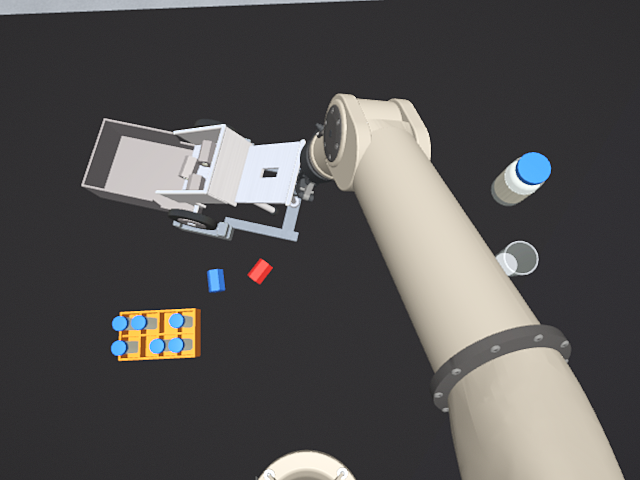

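>>> apply_moves(increments=[30,6,0,-3,0,30,6,0,-3,0,30,3,0,-1,0,30,2,0,0,0])

```text
t: 23.6
eef_pos: [0.6602, 0.001, 0.2048]
tool_rot: [-0.061, 0.786, 0.586, 0.185]
contact_force: [-1.9, -5.2, 3.0]
gripper_width: 0.356
```

```bash
python3 - <<'E'
from h import *
W((10,0,0),(0,0,10))
skip_angle("t18")
p,d=read_camera("scene"); cv2.imwrite("pics/s18.png",p)
E
```

```text
t 23.6
q [ 0.6245  0.5075 -0.7473  1.7601  0.032   0.7548 -0.3256]
eef_pos [0.6602 0.001  0.2048]
contact_force [-1.8673 -5.2379  3.0325]
gripper_width 0.3558
tool x yaw 74.82 y yaw -17.91 tilt [0.2201 0.313 ]
(10, 0, 0) -> tool [ 9.3 -0.6  3.6]
(0, 0, 10) -> tool [ 3.6  1.2 -9.2]
dock TCP rel axle [-200.6  -17.9  124.8]
zaxis dock 0.35752573966057943 -0.1362443620913302 xaxis dock 0.9317335539522053 -0.015050105202981931 0.36278646331211917
plate fit angle 0.7745231292578639 height at -.255 0.21645632629350708 1358
floor slope med 0.5920039257974876
```

View pics/s18.png

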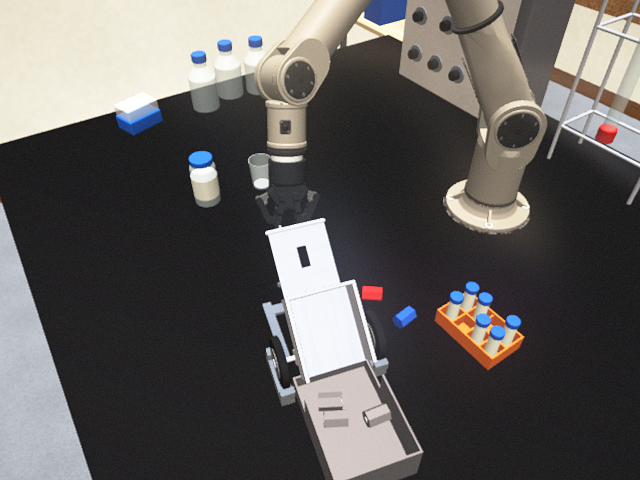

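View pics/t18.png

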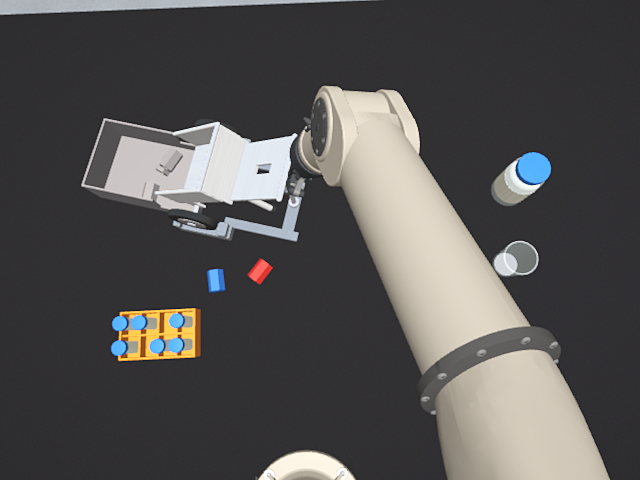

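```bash
python3 - <<'E'
from h import *
p,d=read_camera("scene"); cv2.imwrite("pics/s19.png",cv2.resize(p[340:480,270:440],None,fx=4,fy=4,interpolation=cv2.INTER_CUBIC))
E
```

```text
(no output)
```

View pics/s19.png

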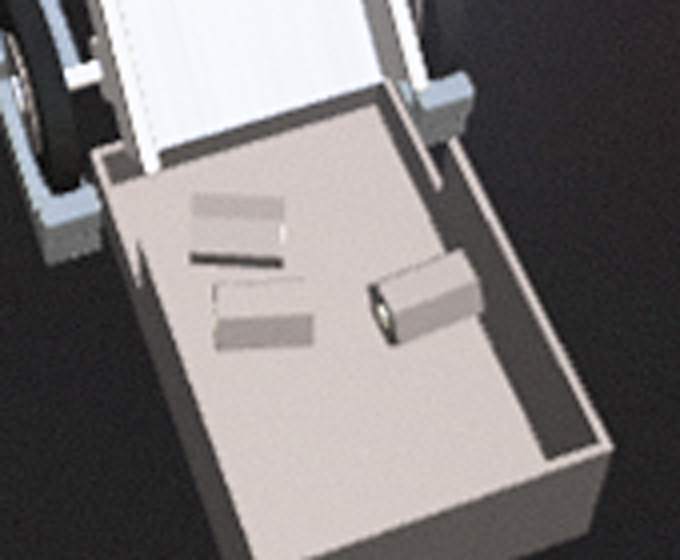

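>>> apply_moves(increments=[30,-10,0,4,0,30,-10,0,4,0,30,-9,-1,7,0,30,-9,-1,7,0,30,-8,-1,7,0])

```text
t: 24.38
eef_pos: [0.6515, -0.0311, 0.1568]
tool_rot: [-0.062, 0.786, 0.586, 0.186]
contact_force: [1.2, -1.1, -0.8]
gripper_width: 0.353
```

```bash
python3 - <<'E'
from h import *
W((10,0,0),(0,0,10))
skip_angle("t20")
E
```

```text
t 24.375
q [ 0.6672  0.5646 -0.7324  1.8026  0.0512  0.6844 -0.2681]
eef_pos [ 0.6515 -0.0311  0.1568]
contact_force [ 1.161  -1.076  -0.7796]
gripper_width 0.3535
tool x yaw 74.83 y yaw -17.88 tilt [0.2189 0.3154]
(10, 0, 0) -> tool [ 9.3 -0.6  3.6]
(0, 0, 10) -> tool [ 3.6  1.2 -9.2]
dock TCP rel axle [-233.8  -17.4   76.8]
zaxis dock 0.3595399723008263 -0.13448325295626706 xaxis dock 0.930991508859112 -0.014940051131059989 0.36469109620267226
plate fit angle 0.5026808375036957 height at -.255 0.12637082638210234 1794
floor slope med 0.6875032893496122
```

>>> apply_moves(increments=[30,-7,-1,8,0,30,-7,-1,8,0,30,-6,-1,8,0,30,-6,-1,8,0])

```text
t: 24.92
eef_pos: [0.6471, -0.0466, 0.113]
tool_rot: [-0.062, 0.787, 0.586, 0.184]
contact_force: [-1.3, -3.7, -0.1]
gripper_width: 0.353
```

```bash
python3 - <<'E'
from h import *
W((10,0,0),(0,0,10))
skip_angle("t21")
E
```

```text
t 24.925
q [ 0.6714  0.6199 -0.7061  1.8309  0.0798  0.6164 -0.2486]
eef_pos [ 0.6471 -0.0466  0.113 ]
contact_force [-1.3377 -3.7221 -0.1107]
gripper_width 0.3534
tool x yaw 74.68 y yaw -17.98 tilt [0.2174 0.3132]
(10, 0, 0) -> tool [ 9.3 -0.6  3.6]
(0, 0, 10) -> tool [ 3.6  1.2 -9.2]
dock TCP rel axle [-249.9  -17.    33. ]
zaxis dock 0.35703875532210194 -0.13356928112462763 xaxis dock 0.9318404406544539 -0.017404399110307032 0.3624064142183263
plate fit angle 0.2896299239310788 height at -.255 0.07253536493132522 1670
floor slope med 0.5999934092672885
```

Lowering is tracking well; θ is about 0.29. Continuing down.

>>> apply_moves(increments=[30,-5,-1,8,0,30,-5,-1,8,0,30,-4,-1,8,0,30,-4,-1,8,0])

```text
t: 25.48
eef_pos: [0.6448, -0.0537, 0.0728]
tool_rot: [-0.062, 0.788, 0.585, 0.183]
contact_force: [-0.7, -4.2, -1.2]
gripper_width: 0.352
```

```bash
python3 - <<'E'
from h import *
W((10,0,0),(0,0,10))
skip_angle("t22")
E
```

```text
t 25.475
q [ 0.6601  0.6736 -0.6769  1.8501  0.1078  0.5526 -0.2423]
eef_pos [ 0.6448 -0.0537  0.0728]
contact_force [-0.6881 -4.2261 -1.2328]
gripper_width 0.352
tool x yaw 74.58 y yaw -18.02 tilt [0.2156 0.3116]
(10, 0, 0) -> tool [ 9.3 -0.7  3.6]
(0, 0, 10) -> tool [ 3.6  1.2 -9.3]
dock TCP rel axle [-257.3  -16.4   -7.2]
zaxis dock 0.3550928595105425 -0.13224422697119245 xaxis dock 0.932530944179865 -0.018990829054741885 0.36054578892312805
plate fit angle 0.11398594119666454 height at -.255 0.03030819603486669 1593
floor slope med 0.10936404940374372
```

>>> apply_moves(increments=[30,-3,-1,7,0,30,-3,-1,7,0,30,-3,-1,7,0,30,-3,-1,7,0,30,-3,-1,6,0])

```text
t: 26.15
eef_pos: [0.6445, -0.0541, 0.0336]
tool_rot: [-0.062, 0.787, 0.585, 0.184]
contact_force: [0.1, 0.5, -0.4]
gripper_width: 0.35
```

```bash
python3 - <<'E'
from h import *
W((10,0,0),(0,0,10))
skip_angle("t23")
E
```

```text
t 26.15
q [ 0.6396  0.7294 -0.647   1.8637  0.1338  0.485  -0.242 ]
eef_pos [ 0.6445 -0.0541  0.0336]
contact_force [ 0.1198  0.4735 -0.4391]
gripper_width 0.3499
tool x yaw 74.6 y yaw -18.04 tilt [0.217  0.3128]
(10, 0, 0) -> tool [ 9.3 -0.7  3.6]
(0, 0, 10) -> tool [ 3.6  1.2 -9.2]
dock TCP rel axle [-257.8  -16.3  -46.4]
zaxis dock 0.3566022637172408 -0.13333780819387642 xaxis dock 0.9319301479029894 -0.018733655223224593 0.36210933522756716
plate fit angle 0.0007044369715794912 height at -.255 0.0021899551186226733 1560
floor slope med 0.0006795759584620895
```

The skip is fully down (0.0007 rad). Next I back the hand away and check before handing in.

>>> apply_moves(increments=[30,-18,1,-8,0,30,-28,2,-11,0,30,-28,2,-11,0,30,10,3,-30,0,30,14,4,-37,0,30,0,0,0,0,30,0,0,0,0])

```text
t: 27.08
eef_pos: [0.6234, -0.1239, 0.1092]
tool_rot: [-0.067, 0.784, 0.589, 0.188]
contact_force: [-0.8, -0.2, -1.3]
gripper_width: 0.354
```

```bash
python3 - <<'E'
from h import *
o,M=st()
p,d,X,Y,Z=skip_angle("t24")
q=(X>.0)&(X<.4)&(np.abs(Y)<.09)
# lock head angle
m=(d>0)&(np.hypot(X+.19,Y)<.028)&(Z>.018)&(Z<.035); print(m.sum(),"head rel dock",cv2.minAreaRect(np.stack([X[m],Y[m]],-1).astype(np.float32)*1000))
P=cloud("top",d)
for t in ["beaker","bottle","rack","cartridge1","bin"]:
    for k in outline_of("top",t)[:5]:
        w=k["pixels"]&(d>0); print(t,round(k["p"],2),np.round(k["extent"]),"dock XYZ",np.round([np.median(X[w]),np.median(Y[w]),np.median(Z[w])+.08],3),np.median(P[w],0).round(3))
cv2.imwrite("pics/t24c.png",cv2.resize(p[90:250,70:350],None,fx=2.8,fy=2.8,interpolation=cv2.INTER_CUBIC))
E
```

```text
t 27.075
q [ 0.8409  0.6483 -0.7507  1.8218  0.0797  0.6687 -0.1083]
eef_pos [ 0.6234 -0.1239  0.1092]
contact_force [-0.7931 -0.1835 -1.3353]
gripper_width 0.3541
tool x yaw 75.21 y yaw -17.48 tilt [0.2156 0.3255]
plate fit angle -0.0025266907378835757 height at -.255 0.001982219815923039 1558
floor slope med 0.00024536897399168097
99 head rel dock ((-191.91061401367188, -1.3019862174987793), (12.631492614746094, 33.47882843017578), 89.25936126708984)
beaker 0.53 [293. 190.  18.  10.] dock XYZ [-0.192  0.     0.103] [0.645 0.014 0.103]
bottle 0.86 [528. 179.  52.  52.] dock XYZ [-0.653 -0.122  0.144] [ 0.65  -0.462  0.144]
rack 0.87 [158. 333.  93.  52.] dock XYZ [0.021 0.346 0.036] [0.36  0.302 0.036]
cartridge1 0.87 [260. 272.  21.  20.] dock XYZ [-0.158  0.169  0.027] [0.49  0.088 0.027]
cartridge1 0.8 [149. 190.  16.  18.] dock XYZ [0.128 0.045 0.031] [0.68  0.335 0.031]
cartridge1 0.73 [217. 281.  19.  26.] dock XYZ [-0.069  0.209  0.027] [0.474 0.185 0.027]
cartridge1 0.54 [170. 164.  23.  25.] dock XYZ [ 0.11  -0.025  0.03 ] [0.743 0.301 0.03 ]
bin 0.65 [141. 166. 124.  94.] dock XYZ [ 0.191 -0.008  0.006] [0.748 0.383 0.006]
```

View pics/t24c.png

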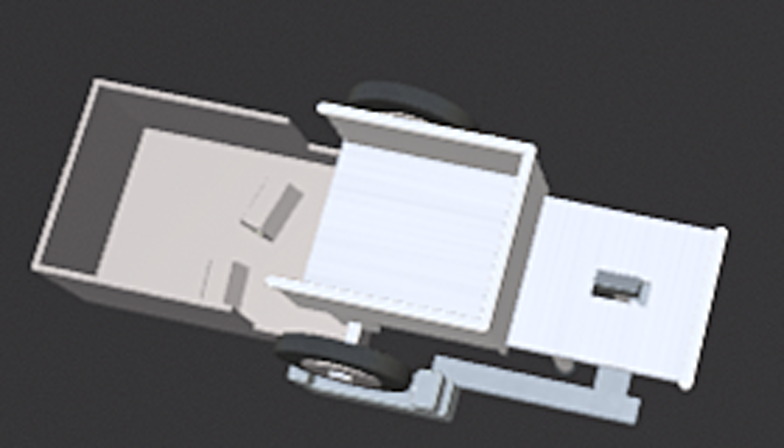

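```bash
python3 - <<'E'
from h import *
p,d=read_camera("scene"); P=cloud("scene",d); cv2.imwrite("pics/s25.png",p)
for t in ["cartridge1","beaker","bottle","rack"]:
    for k in outline_of("scene",t)[:6]:
        w=k["pixels"]&(d>0); m=np.median(P[w],0); print(t,round(k["p"],2),np.round(k["extent"]),m.round(3),"dock",((m-AX)@U).round(3),((m-AX)@V).round(3))
print(get_obs()["t"])
E
```

```text
cartridge1 0.92 [330. 386.  23.  15.] [0.719 0.245 0.032] dock 0.051 -0.015
cartridge1 0.81 [335. 418.  29.  19.] [0.751 0.31  0.032] dock 0.121 -0.03
cartridge1 0.76 [374. 416.  28.  25.] [0.681 0.347 0.032] dock 0.14 0.047
cartridge1 0.76 [370. 292.  17.  14.] [0.497 0.095 0.027] dock -0.149 0.164
cartridge1 0.65 [404. 317.  29.  19.] [0.48  0.192 0.026] dock -0.06 0.204
beaker 0.82 [254. 170.   6.  36.] [ 0.519 -0.448  0.067] dock -0.671 0.008
beaker 0.47 [326. 330. 125. 150.] [0.675 0.155 0.098] dock -0.047 0.005
bottle 0.67 [205. 180.  26.  55.] [ 0.672 -0.446  0.096] dock -0.631 -0.14
bottle 0.22 [297. 275.  11.  13.] [0.65  0.016 0.103] dock -0.189 -0.004
rack 0.91 [479. 325.  86.  86.] [0.383 0.313 0.038] dock 0.033 0.327
27.625
```

View pics/s25.png

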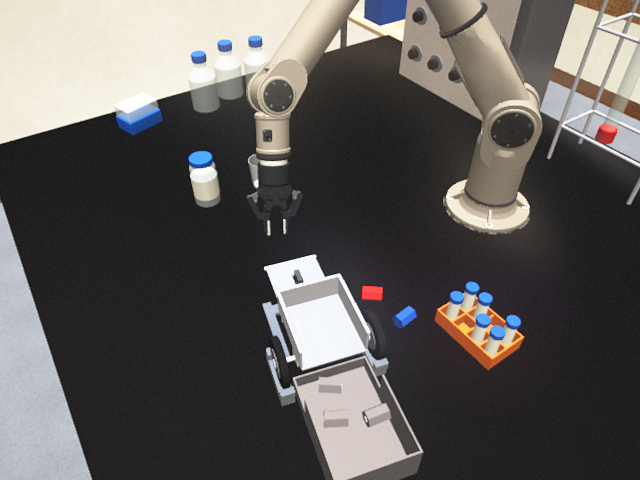

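```bash
python3 - <<'E'
from h import *
p,d=read_camera("scene"); P=cloud("scene",d)
cv2.imwrite("pics/s26.png",cv2.resize(p[340:480,270:440],None,fx=4,fy=4,interpolation=cv2.INTER_CUBIC))
for k in outline_of("scene","cartridge1")[:3]:
    w=k["pixels"]&(d>0); m=np.median(P[w],0); print(np.round(k["extent"]),m.round(3))
for k in outline_of("scene","bin")[:1]:
    w=k["pixels"]&(d>0); q=P[w]-AX; x=q@U; print("bin x",np.percentile(x,[1,5,50,99]).round(3),np.percentile(q@V,[1,99]).round(3))
E
```

```text
[338. 416.  30.  18.] [0.751 0.31  0.032]
[402. 315.  26.  17.] [0.481 0.194 0.026]
[374. 415.  26.  24.] [0.68  0.347 0.032]
bin x [0.015 0.017 0.151 0.253] [-0.082  0.077]
```

View pics/s26.png

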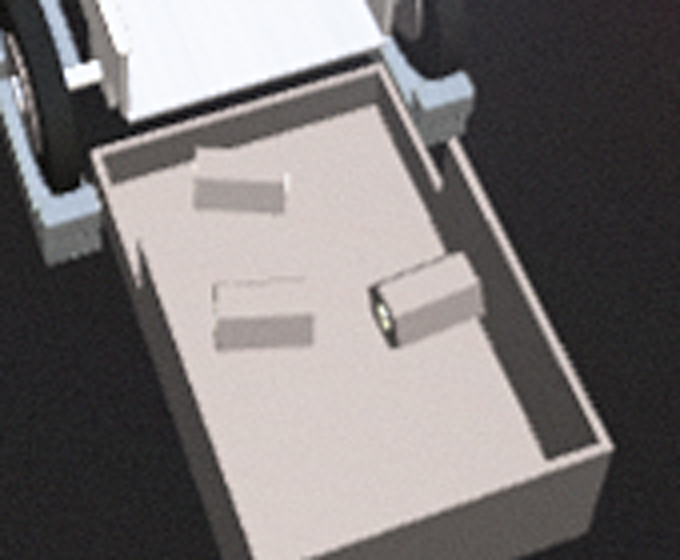

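```bash
python3 -c "
from station import *
print(get_obs()['contact_force']); print(hand_in())"
```

```text
[ 0.84419435 -0.06576058  1.13137636]
the job is handed in; nothing more can be done
None
```

The lock is lined up, all three cartridges are in the bin, and the skip is back down on its legs. I handed the job in at about 28 s. No verdict is reported, so what follows is from my own checks.

- **Lock:** I pinched the head and turned it about 40° clockwise. After turning it measured within 0.5° of the slot, and within 1° at the end.
- **Lifting:** The moves can't tilt the tool, so I drew the fingers back against the inside of the tub's rear wall, at about 20–30 N, to lean the hand about 0.4 rad. I then lifted the handle's rear bar from behind and below with the leaning fingers. An earlier try with upright fingers raised it only about 7 mm, and I set it back down.
- **Tipping and lowering:** The skip went to about 0.77 rad with all three cartridges in the bin. I then lowered it in small steps with the bar resting on the fingers, at roughly 0.4 rad/s by the camera readings.

**Last checks:**
- The skip angle read about 0 rad (−0.003 to 0.001).
- The three cartridges lie 36 to 125 mm in from the bin's near edge, inside its side walls. The nearest one shifted a little while the skip came down. In the final look the detector found only two cartridges in the bin, but the picture showed all three, unmoved.
- The bottle and rack are unmoved. The beaker was partly hidden behind the arm at the end, but what showed of it was upright and in place.
- The hand was clear of everything, with only about 1 N on the force reading.

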